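# Kit the valve tray

### The job

Kit the tray for the next manifold: put each of the four silver-grey aluminium valves, upright and lengthwise into the tray bay of the same colour as its cap, flat on the floor of the bay. Set them down rather than drop them. The two black-bodied valves are the old series and do not belong: leave them standing where they are.

Things in the scene. Friction and masses are not known exactly. Their poses are not given: they have to be found in the camera images.
- valve_red: loose valve to be kitted: bare silver-grey aluminium block 60 (own x) x 30 (own y) x 40 mm high (z up), about 0.18 kg, with a square red plastic cap 30 x 24 mm, 14 mm high, on its top, off towards its +x end (54 mm high in all), and a 10 mm brass dot on top towards -x. Stands upright on the bench. Origin: centre of the underside. Grip it across the 30 mm width, on the aluminium
- valve_blue: loose valve to be kitted: bare silver-grey aluminium block 60 (own x) x 30 (own y) x 40 mm high (z up), about 0.18 kg, with a square blue plastic cap 30 x 24 mm, 14 mm high, on its top, off towards its +x end (54 mm high in all), and a 10 mm brass dot on top towards -x. Stands upright on the bench. Origin: centre of the underside. Grip it across the 30 mm width, on the aluminium
- valve_green: loose valve to be kitted: bare silver-grey aluminium block 60 (own x) x 30 (own y) x 40 mm high (z up), about 0.18 kg, with a square green plastic cap 30 x 24 mm, 14 mm high, on its top, off towards its +x end (54 mm high in all), and a 10 mm brass dot on top towards -x. Stands upright on the bench. Origin: centre of the underside. Grip it across the 30 mm width, on the aluminium
- valve_white: loose valve to be kitted: bare silver-grey aluminium block 60 (own x) x 30 (own y) x 40 mm high (z up), about 0.18 kg, with a square white plastic cap 30 x 24 mm, 14 mm high, on its top, off towards its +x end (54 mm high in all), and a 10 mm brass dot on top towards -x. Stands upright on the bench. Origin: centre of the underside. Grip it across the 30 mm width, on the aluminium
- old_red: look-alike that does not belong: valve of the old series, BLACK plastic block 60 (own x) x 30 (own y) x 40 mm high with a round red cap (24 mm diameter, 14 mm high) on top towards +x. Loose, upright on the bench. Origin: centre of the underside. To be left where it lies
- old_blue: look-alike that does not belong: valve of the old series, BLACK plastic block 60 (own x) x 30 (own y) x 40 mm high with a round blue cap (24 mm diameter, 14 mm high) on top towards +x. Loose, upright on the bench. Origin: centre of the underside. To be left where it lies
- bay_red: red bay, one of four shallow open coloured bays of the black kit tray; fixed. Outside 90 (own x) x 62 (own y) x 10 mm high; inside 84 x 56 mm, walls and floor 3 mm thick. Origin: centre of its underside, 4 mm above the bench, so a valve standing in it has its origin 3 mm above the bay's. The bays lie 2 x 2, colours in any order, centres 100 mm apart along own x, 86 mm along own y
- bay_blue: blue bay, one of four shallow open coloured bays of the black kit tray; fixed. Outside 90 (own x) x 62 (own y) x 10 mm high; inside 84 x 56 mm, walls and floor 3 mm thick. Origin: centre of its underside, 4 mm above the bench, so a valve standing in it has its origin 3 mm above the bay's. The bays lie 2 x 2, colours in any order, centres 100 mm apart along own x, 86 mm along own y
- bay_green: green bay, one of four shallow open coloured bays of the black kit tray; fixed. Outside 90 (own x) x 62 (own y) x 10 mm high; inside 84 x 56 mm, walls and floor 3 mm thick. Origin: centre of its underside, 4 mm above the bench, so a valve standing in it has its origin 3 mm above the bay's. The bays lie 2 x 2, colours in any order, centres 100 mm apart along own x, 86 mm along own y
- bay_white: white bay, one of four shallow open coloured bays of the black kit tray; fixed. Outside 90 (own x) x 62 (own y) x 10 mm high; inside 84 x 56 mm, walls and floor 3 mm thick. Origin: centre of its underside, 4 mm above the bench, so a valve standing in it has its origin 3 mm above the bay's. The bays lie 2 x 2, colours in any order, centres 100 mm apart along own x, 86 mm along own y

How it is judged (in metres and radians):
At the end, for the whole second after the job is handed in: Each silver valve released, at rest, upright (0.1 rad), flat on the floor of the bay of its cap's colour, within 16 mm of its centre each way, lengthwise (0.5 rad, either way round); black valves within 20 mm of their starts. No valve let go over 15 mm above its bay floor (x of valve_red in the frame of bay_red between -0.016 and 0.016 m and y of valve_red in the frame of bay_red between -0.016 and 0.016 m and z of valve_red in the frame of bay_red between -0.001 and 0.007 m and angle between each of valve_red, valve_blue, valve_green, valve_white, old_red, old_blue's own z axis and vertical below 0.1 rad and angle between the x axis of valve_red and the x axis of bay_red, either way round below 0.5 rad and linear speed of each of valve_red, valve_blue, valve_green, valve_white below 0.02 m/s and angular speed of each of valve_red, valve_blue, valve_green, valve_white below 0.2 rad/s and contact force between each of valve_red, valve_blue, valve_green, valve_white and the fingers below 0.1 N and x of valve_blue in the frame of bay_blue between -0.016 and 0.016 m and y of valve_blue in the frame of bay_blue between -0.016 and 0.016 m and z of valve_blue in the frame of bay_blue between -0.001 and 0.007 m and angle between the x axis of valve_blue and the x axis of bay_blue, either way round below 0.5 rad and x of valve_green in the frame of bay_green between -0.016 and 0.016 m and y of valve_green in the frame of bay_green between -0.016 and 0.016 m and z of valve_green in the frame of bay_green between -0.001 and 0.007 m and angle between the x axis of valve_green and the x axis of bay_green, either way round below 0.5 rad and x of valve_white in the frame of bay_white between -0.016 and 0.016 m and y of valve_white in the frame of bay_white between -0.016 and 0.016 m and z of valve_white in the frame of bay_white between -0.001 and 0.007 m and angle between the x axis of valve_white and the x axis of bay_white, either way round below 0.5 rad and distance of each of old_red, old_blue from where it was at the start of the episode below 0.02 m); the robot touches nothing.
It fails at once if an old black valve was moved more than 20 mm or tipped (distance of any of old_red, old_blue from where it was at the start of the episode above 0.02 m or angle between any of old_red, old_blue's own z axis and vertical above 0.3 rad).
It fails at once if a valve was let go more than 15 mm above the floor of its bay ((horizontal distance between valve_red and bay_red below 0.045 m and z of valve_red in the frame of bay_red above 0.018 m and contact force between valve_red and the fingers below 0.02 N) or (horizontal distance between valve_blue and bay_blue below 0.045 m and z of valve_blue in the frame of bay_blue above 0.018 m and contact force between valve_blue and the fingers below 0.02 N) or (horizontal distance between valve_green and bay_green below 0.045 m and z of valve_green in the frame of bay_green above 0.018 m and contact force between valve_green and the fingers below 0.02 N) or (horizontal distance between valve_white and bay_white below 0.045 m and z of valve_white in the frame of bay_white above 0.018 m and contact force between valve_white and the fingers below 0.02 N)).
It also fails if it takes over 112 s, if anything falls off the work surface, if the arm or the gripper's body presses on something with over 40 N, if the wrist force passes 120 N, or if a joint passes its speed limit or range.

### The arm

A 6-joint arm with a two-finger parallel gripper is mounted at the origin on the work surface. World frame = base frame: x ahead of the robot, y to its left, z up, the work surface at z = 0. Lengths are in mm, angles in rad, forces in N, time in s.
With the tool pointing down it reaches from about 275 to 1000 mm from the base axis. Payload 8.4 kg.
Tool frame: the origin (TCP) lies between the finger pads; the fingertips stand r.finger_overhang ahead of it and the grasp point (between the pads) is the TCP (r.finger_overhang is the distance from the TCP to the fingertips, in mm); z points along the fingers, y is the line along which they close (so a half turn about z gives the same grasp; the last joint's range is limited). The gripper opens to 85 mm and grips with 20 to 120 N. Pads are 22 mm wide; open, the fingers measure 114 mm over their backs; the gripper's body (76 mm by 85 mm) begins 54 mm behind the grasp point. The pads swing forward as they close: fully open they stand 13 mm farther back than shut.
Start: joints at [-1.338, 0.353, 1.633, -0, 1.155, -0.002], TCP at [145.404, -607.853, 250.281] pointing down, gripper open.
Joint ranges: [-2.63, 2.63], [-0.92, 2.1], [0.06, 2.66], [-1.3, 4.44], [0, 2.69], [-3.02, 3.02]. Speed limits (rad/s): [2.22, 2.22, 2.79, 3.14, 3.14, 3.14].

### API

Orientations are given as [roll, pitch, yaw] about the fixed x, y, z axes, in that order (R = Rz(yaw) Ry(pitch) Rx(roll)).
In Python, from rig import r, cams, sign_off gives the robot as it stands.
- The arm moves only by the shell command python3 -m crank 'ROWS' [FORCE]. ROWS is JSON, a list of rows, each a list of 7 numbers: the shift along the tool's x, y, z in m, then the turn, a rotation vector about the tool's x, y, z in rad, then the closure, from 0 (fully open) to 1 (shut). In form: [[dx, dy, dz, ax, ay, az, gripper], ...]. A call has 1 to 5 rows; each row is the pose to reach, as a shift and turn from the pose commanded when the call began, along the tool's axes at that moment; what a row does not reach only later rows make up. A row lasts 1/10 s, in which the tool goes at most 50 mm and 8.59 degrees, less where a joint would pass 70% of its speed; a pose out of reach is approached as far as the arm can. A call with a gripper value outside its range is refused whole. The fingers move at their own pace and stop on an object; FORCE is the grip in N (left out, the last holds). Time passes only in rows, so rows that repeat a pose let the fingers close. It gives the time, the measured TCP pose, the force, the opening and the grip force at its end, in the units of the state.
- r.sense(): the state, without advancing time (a new reading comes with each control period).
- cams.grab_frame(name): name is "scene" or "top" or "wrist"; returns a dict with "image" (420x560x3 uint8, red, green, blue), "fx", "fy", "cx", "cy" (pixels), "position" and "orientation" of the camera in the world. Camera axes: x right, y down, z forward; pixel columns grow to the right and rows downward; lengths in mm; the calibration is good to about 2 mm. A picture is of the moment at which its call begins. There is no depth.
- sign_off(): hands the job in; it is judged then, once.
The state is a dict: "clock": time; "qpos": joint angles; "qvel": joint speeds; "joint_efforts": joint torques, N m; "eef_pos": TCP position; "tcp_rot": TCP orientation; "contact_force": force on the tool from outside, world axes, zero at the start; "wrist_torque": the same for the moment, N m; "opening": opening from 0.0 (shut) to 1.0 (fully open); "grasp_force": force on a finger pad.
Only numpy, scipy, OpenCV 4.12 (cv2) and the standard library are available. Lean on these libraries where they do the work, as an engineer would, in place of code of your own. Each camera call takes 0.05 s, during which the arm holds its last target. There are 200 camera calls.

## Working session

There is one attempt and no reset: what is moved stays moved. The work goes in short steps, Python scripts to look and compute and a shell command to move; the robot and the scene stay as the last step left them, time stands still between calls to the robot, and variables do not carry over. Pictures are saved under pics/ and viewed, at most 14 in all, crops included, and the job is handed in when it is done.

```bash
ls; mkdir -p pics
python3 - <<'E'
from rig import r,cams
import cv2
print(r.sense(), r.finger_overhang)
for n in ("top","scene"):
    f=cams.grab_frame(n); cv2.imwrite(f"pics/{n}0.png",f["image"][:,:,::-1])
    print({k:v for k,v in f.items() if k!="image"})
E
```

```text
pics
{'clock': 0.0, 'qpos': array([-1.33840123e+00,  3.53637556e-01,  1.63415888e+00,  3.52234510e-06,
        1.15523738e+00, -2.41017211e-03]), 'qvel': array([-0.00059148, -0.00043364, -0.00021585, -0.00236234,  0.00059357,
       -0.0001859 ]), 'joint_efforts': array([-2.93509016e-03, -6.05257201e+01, -3.42064941e+01, -1.60723744e-04,
        9.47237480e-03,  1.43500461e-05]), 'eef_pos': array([ 145.29377754, -607.38810851,  249.55770815]), 'tcp_rot': array([-3.14015149e+00, -6.69396485e-06,  2.34803844e-01]), 'contact_force': array([ 0.36350196, -0.19508017,  0.4906877 ]), 'wrist_torque': array([ 0.04910955, -0.03517432,  0.0153156 ]), 'grasp_force': 0.0, 'opening': 0.9937001136141487} 19.0
{'fx': 485.27168199246745, 'fy': 485.27168199246745, 'cx': 276.51581209109366, 'cy': 207.31895816674512, 'position': array([ 336.85937208,  -21.22264574, 1119.06885132]), 'orientation': array([-2.97436358,  0.01772121, -1.58449122])}
{'fx': 458.8847019826551, 'fy': 458.8847019826551, 'cx': 285.3321330640974, 'cy': 212.96919257566523, 'position': array([1172.64199721, -248.66001646,  555.53843711]), 'orientation': array([-2.20773241, -0.00352693,  1.24293698])}
```

View pics/top0.png

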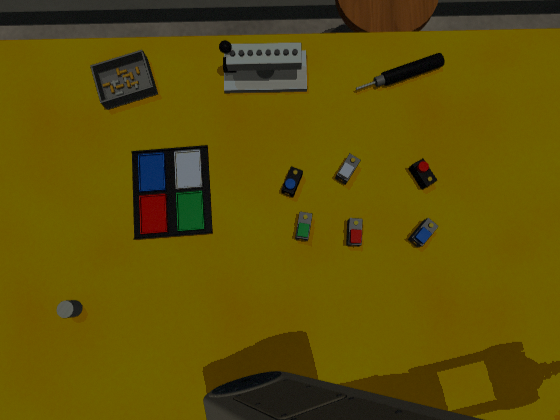

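View pics/scene0.png

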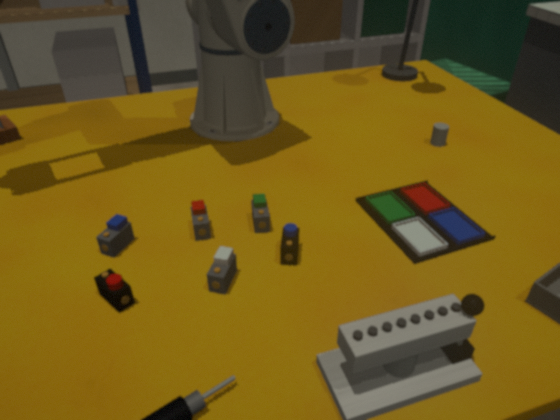

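The top view shows the bays at about: blue (152,172), white (188,169), red (153,213), green (190,211). The silver valves are green (303,226), red (356,232), blue (424,233) and white (347,169). The old ones are blue (292,182) and red (423,174). Next: coarse positions by rays.

```bash
cat > h.py <<'E'
import numpy as np, cv2
from scipy.spatial.transform import Rotation as R
from rig import r, cams
def ray(f,uv,z):
    uv=np.atleast_2d(np.float64(uv))
    d=np.c_[(uv[:,0]-f["cx"])/f["fx"],(uv[:,1]-f["cy"])/f["fy"],np.ones(len(uv))]@R.from_euler("xyz",f["orientation"]).as_matrix().T
    p=np.array(f["position"]); return p+d*((z-p[2])/d[:,2])[:,None]
def masks(img):
    hsv=cv2.cvtColor(img,cv2.COLOR_RGB2HSV); h,s,v=cv2.split(hsv)
    m={"red":((h<7)|(h>172))&(s>150)&(v>60),"green":(h>45)&(h<85)&(s>120)&(v>40),
       "blue":(h>100)&(h<130)&(s>130)&(v>40),"grey":(s<90)&(v>50),"white":(s<60)&(v>125)}
    return {k:x.astype(np.uint8) for k,x in m.items()}
def blobs(m,amin):
    n,l,st,c=cv2.connectedComponentsWithStats(m)
    return [(c[i],st[i,4],l==i) for i in range(1,n) if st[i,4]>=amin]
def rect(f,m,z):
    "centre, long side, short side, long-axis yaw of a mask projected on plane z"
    c=max(cv2.findContours(m,cv2.RETR_EXTERNAL,cv2.CHAIN_APPROX_NONE)[0],key=cv2.contourArea)[:,0]
    (x,y),(a,b),t=cv2.minAreaRect(ray(f,c,z)[:,:2].astype(np.float32))
    if a<b: a,b,t=b,a,t+90
    return np.round([x,y,a,b,(t+90)%180-90],1)
E
python3 - <<'E'
from h import *
f=cams.grab_frame("top"); M=masks(f["image"])
for k in ("red","green","blue","white"):
    for c,a,m in blobs(M[k],40):
        if 130<c[1]<250 and c[0]<440: print(k,c.round(1),a,rect(f,m.astype(np.uint8),10 if a>600 else 54))
hsv=cv2.cvtColor(f["image"],cv2.COLOR_RGB2HSV)
print([hsv[y,x] for x,y in((188,169),(347,169),(303,218),(152,172),(300,190))])
cv2.imwrite("pics/crop.png",cv2.resize(f["image"][140:260,270:450,::-1],None,fx=4.4,fy=4.4,interpolation=cv2.INTER_CUBIC))
E
```

```text
red [423.1 165.9] 81 [ 605.6 -335.1   22.1   19.7   41.5]
red [152.8 213.5] 981 [515.1 284.5  90.   61.6   3.6]
red [355.7 235.7] 141 [ 451.  -178.7   28.9   22.    -2.2]
green [189.7 210.5] 999 [521.3 198.4  91.4  61.7   3.7]
green [302.9 229.5] 141 [466.4 -62.4  29.2  23.2 -10.8]
blue [151.2 171.4] 980 [615.9 290.4  91.6  63.2   3.7]
blue [289.8 183. ] 93 [571.8 -35.8  22.6  22.5 -45.4]
blue [423.2 234.8] 150 [ 450.4 -325.4   29.6   23.8  -42.2]
[array([105,  29, 123], dtype=uint8), array([108,  31, 124], dtype=uint8), array([26, 74, 55], dtype=uint8), array([107, 236,  94], dtype=uint8), array([ 21, 255, 112], dtype=uint8)]
```

View pics/crop.png

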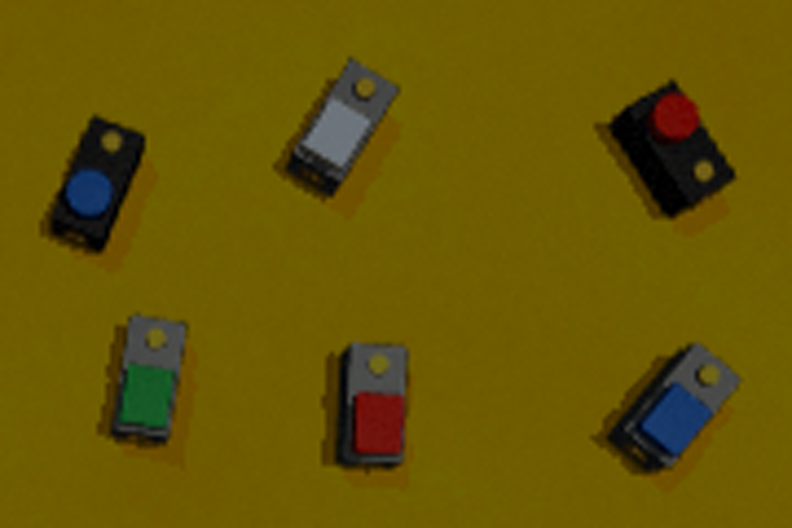

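The caps measure 29x23 and the bays 90x62, so the rays hold. All valve +x ends point roughly towards the robot, with the brass dots away from it. I'll go above blue first.

```bash
cat >> h.py <<'E'
def to(x,y,z,yawdeg,p0=None,yaw0=None):
    s=r.sense(); p=s["eef_pos"]; Rm=R.from_euler("xyz",s["tcp_rot"])
    if p0 is not None: p=np.array(p0); Rm=R.from_euler("xyz",[np.pi,0,np.deg2rad(yaw0)])
    d=Rm.inv().apply(np.array([x,y,z])-p)/1000
    w=(Rm.inv()*R.from_euler("xyz",[np.pi,0,np.deg2rad(yawdeg)])).as_rotvec()
    print("row",d.round(4),w.round(3))
E
python3 -c "
from h import *
to(459,-333,200,-42)"
```

```text
row [ 0.3689 -0.194   0.0499] [-0.001  0.     0.968]
```

```bash
python3 -m crank '[[0.184,-0.097,0.025,0,0,0.484,0],[0.184,-0.097,0.025,0,0,0.484,0],[0.184,-0.097,0.025,0,0,0.484,0],[0.184,-0.097,0.025,0,0,0.484,0],[0.184,-0.097,0.025,0,0,0.484,0]]'; python3 -c "
from h import *
to(459,-333,200,-42)"
```

```text
clock: 0.65
eef_pos: [304.0, -467.4, 224.5]
tcp_rot: [-3.14, 0.001, -0.248]
contact_force: [0.0, -0.6, -0.6]
opening: 1.001
grasp_force: 0.0
row [ 0.1172 -0.1683  0.0248] [-0.002  0.001  0.485]
```

```bash
python3 -m crank '[[0.117,-0.168,0.025,0,0,0.485,0],[0.117,-0.168,0.025,0,0,0.485,0],[0.117,-0.168,0.025,0,0,0.485,0],[0.117,-0.168,0.025,0,0,0.485,0],[0.117,-0.168,0.025,0,0,0.485,0]]'
python3 - <<'E'
from h import *
f=cams.grab_frame("wrist"); print(r.sense()["eef_pos"],f["position"],f["orientation"])
cv2.imwrite("pics/w1.png",f["image"][:,:,::-1])
E
```

```text
clock: 1.15
eef_pos: [458.8, -334.5, 199.7]
tcp_rot: [-3.141, 0.0, -0.734]
contact_force: [-0.7, -0.6, 0.0]
opening: 0.996
grasp_force: 0.0
[ 459.52836276 -333.87581597  199.54796279] [ 513.56051866 -384.64876868  324.19688961] [ 2.84330726e+00  5.08794289e-05 -2.30437193e+00]
```

View pics/w1.png

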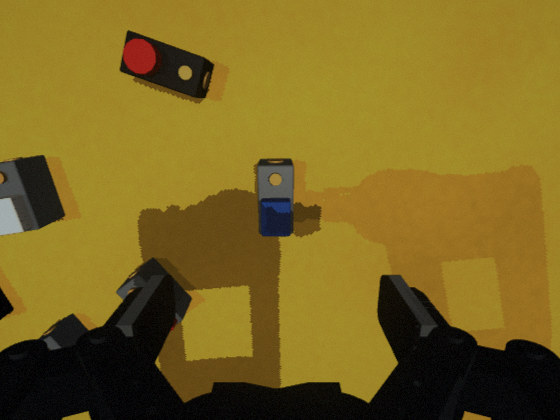

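The wrist view shows the blue valve with its cap at (276,217), dot at (276,179) and its sides upright in the image, so the yaw is right. I'll measure it there.

```bash
cat >> h.py <<'E'
def valve(col,near):
    "wrist look: cap rectangle (z=54), dot (z=40) -> block centre"
    f=cams.grab_frame("wrist"); M=masks(f["image"])
    best=None
    for c,a,m in blobs(M[col],250):
        q=rect(f,m.astype(np.uint8),54); e=np.hypot(q[0]-near[0],q[1]-near[1])
        if e<60 and (best is None or e<best[0]): best=(e,q,c)
    e,q,c=best
    h,s,v=cv2.split(cv2.cvtColor(f["image"],cv2.COLOR_RGB2HSV))
    dm=((h>12)&(h<30)&(s>80)).astype(np.uint8)
    ds=[]
    for cc,a,m in blobs(dm,15):
        rr=rect(f,m.astype(np.uint8),40)
        if a<1500 and 6<rr[2]<14 and np.hypot(*(rr[:2]-q[:2]))<45: ds.append(rr)
    print(col,"cap",q,c.round(),"dots",ds)
    for d in ds:
        v=d[:2]-q[:2]; print("dist",np.hypot(*v).round(1),"yaw",np.rad2deg(np.arctan2(v[1],v[0])).round(1))
    return f
E
python3 -c "
from h import *
f=valve('blue',(450,-325))
print(ray(f,[[258,160],[292,160]],40).round(1))"
```

```text
blue cap [ 449.6 -326.6   30.1   22.6  -42.5] [276. 218.] dots [array([ 471.8, -345.6,   10.1,    9.9,  -41.9])]
dist 29.2 yaw -40.6
[[ 493.3 -345.1   40. ]
 [ 474.8 -365.8   40. ]]
```

```bash
python3 -m crank '[[0,0,0.05,0,0,0,0],[0,0,0.1,0,0,0,0],[0,0,0.14,0,0,0,0],[0,0,0.17,0,0,0,0],[0,0,0.17,0,0,0,0]]' 50 | head -2; python3 -m crank '[[0,0,0,0,0,0,1],[0,0,0,0,0,0,1],[0,0,0,0,0,0,1],[0,0,0,0,0,0,1],[0,0,0,0,0,0,1]]' 50;  python3 -m crank '[[0,0,0,0,0,0,1],[0,0,0,0,0,0,1],[0,0,0,0,0,0,1]]' 50
```

```text
clock: 1.75
eef_pos: [453.3, -336.1, 26.7]
clock: 2.25
eef_pos: [457.6, -337.5, 32.1]
tcp_rot: [-3.141, -0.003, -0.734]
contact_force: [-1.3, -0.6, 8.3]
opening: 0.342
grasp_force: 50.3
clock: 2.55
eef_pos: [457.6, -337.5, 32.1]
tcp_rot: [-3.141, -0.003, -0.734]
contact_force: [-1.3, 0.7, 8.9]
opening: 0.34
grasp_force: 50.3
```

```bash
python3 -m crank '[[0,0,-0.02,0,0,0,1],[0,0,-0.06,0,0,0,1],[0,0,-0.11,0,0,0,1],[0,0,-0.12,0,0,0,1],[0,0,-0.12,0,0,0,1]]'; python3 -c "
from h import *
to(616,290,150,3.7)"
```

```text
clock: 3.05
eef_pos: [457.7, -337.5, 152.8]
tcp_rot: [-3.141, -0.005, -0.734]
contact_force: [0.1, 0.7, -3.0]
opening: 0.343
grasp_force: 50.1
row [-0.3029 -0.572   0.0016] [ 0.002 -0.005 -0.799]
```

```bash
for i in 1 2; do python3 -m crank '[[-0.04,-0.076,0,0,0,0,1],[-0.071,-0.134,0,0,0,0,1],[-0.1,-0.19,0,0,0,0,1],[-0.1,-0.19,0,0,0,0,1],[-0.1,-0.19,0,0,0,0,1]]'|head -2; done;  python3 -m crank '[[-0.04,-0.076,0,0,0,-0.14,1],[-0.071,-0.134,0,0,0,-0.28,1],[-0.1,-0.19,0,0,0,-0.42,1],[-0.1,-0.19,0,0,0,-0.56,1],[-0.1,-0.19,0,0,0,-0.7,1]]'; python3 -c "
from h import *
to(616,290,150,3.7)"
```

```text
clock: 3.55
eef_pos: [508.9, -124.6, 148.3]
clock: 4.05
eef_pos: [562.9, 82.9, 148.7]
clock: 4.55
eef_pos: [616.2, 291.0, 148.5]
tcp_rot: [-3.141, 0.0, -0.026]
contact_force: [0.7, -0.3, -1.9]
opening: 0.342
grasp_force: 50.7
row [-0.0002  0.001  -0.0015] [-0.001  0.    -0.091]
```

```bash
python3 -m crank '[[0,0.001,0.0,0,0,-0.09,1],[0,0.001,0.04,0,0,-0.09,1],[0,0.001,0.08,0,0,-0.09,1],[0,0.001,0.1,0,0,-0.09,1],[0,0.001,0.1,0,0,-0.09,1]]'
python3 - <<'E'
from h import *
f=cams.grab_frame("wrist");cv2.imwrite("pics/w2.png",f["image"][:,:,::-1])
E
```

```text
clock: 5.05
eef_pos: [612.6, 283.9, 45.0]
tcp_rot: [3.138, 0.008, 0.055]
contact_force: [-0.7, -0.5, -1.6]
opening: 0.341
grasp_force: 50.6
```

View pics/w2.png

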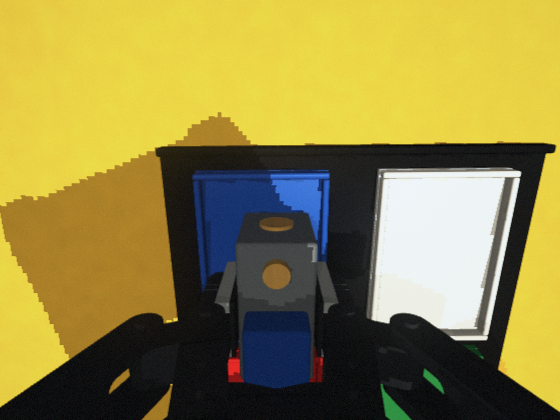

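```bash
python3 -m crank '[[0,0,0,0,0,0,1],[0,0,0,0,0,0,1]]'; python3 -c "
from h import *
to(616,290,40,3.7)"
```

```text
clock: 5.3
eef_pos: [616.8, 286.6, 51.8]
tcp_rot: [-3.141, -0.002, 0.056]
contact_force: [0.6, 1.1, -1.2]
opening: 0.34
grasp_force: 50.6
row [-0.0007 -0.0035  0.0118] [-0.001 -0.002 -0.009]
```

The blue valve hangs over the left (blue) bay, slightly right of centre, at cap (276,345) with the bay spanning 195–328. I'll correct by 3.5 mm and lower in settled steps.

```bash
python3 -m crank '[[0,-0.0035,0.003,0,0,0,1],[0,-0.0035,0.006,0,0,0,1],[0,-0.0035,0.009,0,0,0,1],[0,-0.0035,0.009,0,0,0,1],[0,-0.0035,0.009,0,0,0,1]]'; python3 -m crank '[[0,0,0.001,0,0,0,1],[0,0,0.002,0,0,0,1],[0,0,0.003,0,0,0,1],[0,0,0.003,0,0,0,1],[0,0,0.003,0,0,0,1]]'
```

```text
clock: 5.8
eef_pos: [615.5, 289.8, 41.2]
tcp_rot: [3.141, 0.0, 0.056]
contact_force: [0.6, 0.8, -1.3]
opening: 0.343
grasp_force: 50.6
clock: 6.3
eef_pos: [615.6, 289.9, 39.1]
tcp_rot: [-3.142, -0.0, 0.056]
contact_force: [-3.1, -1.6, 6.6]
opening: 0.343
grasp_force: 51.7
```

```bash
python3 -m crank '[[0,0,0,0,0,0,0.4],[0,0,0,0,0,0,0.4],[0,0,0,0,0,0,0.4],[0,0,0,0,0,0,0.4],[0,0,0,0,0,0,0.4]]';python3 -m crank '[[0,0,-0.02,0,0,0,0.4],[0,0,-0.06,0,0,0,0.4],[0,0,-0.11,0,0,0,0.4],[0,0,-0.14,0,0,0,0.4],[0,0,-0.16,0,0,0,0]]'
python3 - <<'E'
from h import *
f=cams.grab_frame("wrist");cv2.imwrite("pics/w3.png",f["image"][:,:,::-1])
f=cams.grab_frame("top");M=masks(f["image"])
cv2.imwrite("pics/t3.png",f["image"][:,:,::-1])
h,s,v=cv2.split(cv2.cvtColor(f["image"],cv2.COLOR_RGB2HSV)); w=((s<60)&(v>105)).astype(np.uint8)
for c,a,m in blobs(w,60):
    if 130<c[1]<250: print(c,a,rect(f,m.astype(np.uint8),10 if a>600 else 54))
to(478,-65,200,-11)
E
```

```text
clock: 6.8
eef_pos: [615.6, 289.9, 38.2]
tcp_rot: [3.142, 0.0, 0.056]
contact_force: [0.4, 1.1, 0.0]
opening: 0.605
grasp_force: 0.0
clock: 7.3
eef_pos: [616.6, 290.3, 201.6]
tcp_rot: [-3.14, -0.004, 0.056]
contact_force: [0.3, 0.4, -1.0]
opening: 0.751
grasp_force: 0.0
[188.00352526 169.2773208 ] 851 [620.5 204.6  88.4  60.7   3.6]
[346.1984127  169.71428571] 126 [ 600.1 -162.7   28.6   22.4  -33.1]
[  0.91666667 186.06944444] 72 [579.2 616.8  69.9   9.1   4.7]
row [-0.1589  0.3474  0.0004] [-0.003 -0.005  0.248]
```

View pics/w3.png

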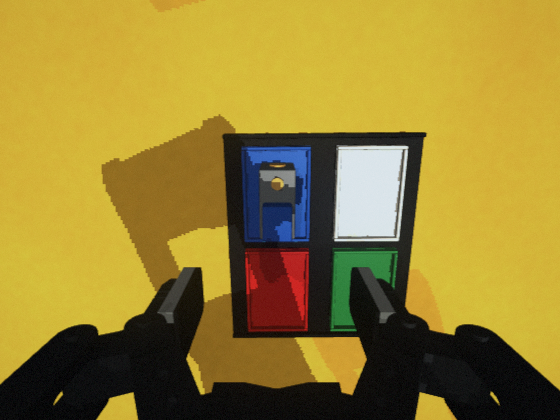

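Blue stands centred in its bay, with its dot at (277,184). Next is green.

```bash
python3 -m crank '[[-0.02,0.0435,0,0,0,0,0],[-0.04,0.087,0,0,0,0,0],[-0.06,0.13,0,0,0,0,0],[-0.08,0.1735,0,0,0,0,0],[-0.08,0.1735,0,0,0,0,0]]'|head -2;  python3 -m crank '[[-0.02,0.0435,0,0,0,0.1,0],[-0.04,0.087,0,0,0,0.2,0],[-0.06,0.13,0,0,0,0.248,0],[-0.079,0.1735,0,0,0,0.248,0],[-0.079,0.1735,0,0,0,0.248,0]]'|head -3;python3 -m crank '[[0,0,0,0,0,0,0],[0,0,0,0,0,0,0]]'|head -3; python3 -c "
from h import *
f=valve('green',(466,-62))
to(478,-65,200,-11)"
```

```text
clock: 7.9
eef_pos: [542.0, 107.8, 196.7]
clock: 8.4
eef_pos: [474.0, -69.0, 197.3]
tcp_rot: [3.14, 0.002, -0.196]
clock: 8.6
eef_pos: [476.6, -64.7, 197.9]
tcp_rot: [-3.141, 0.0, -0.192]
green cap [466.4 -62.5  31.4  23.5 -10.3] [276. 217.] dots [array([494.4, -67.3,  10.5,   9.9, -55.8])]
dist 28.4 yaw -9.7
row [ 0.0014  0.0003 -0.0021] [-0.     0.     0.001]
```

```bash
python3 -m crank '[[0.0015,0,0.05,0,0,0,0],[0.0015,0,0.1,0,0,0,0],[0.0015,0,0.14,0,0,0,0],[0.0015,0,0.167,0,0,0,0],[0.0015,0,0.167,0,0,0,0]]' 50 | head -2; python3 -m crank '[[0,0,0,0,0,0,0],[0,0,0,0,0,0,1],[0,0,0,0,0,0,1],[0,0,0,0,0,0,1],[0,0,0,0,0,0,1]]' 50|head -2;  python3 -m crank '[[0,0,0,0,0,0,1],[0,0,0,0,0,0,1],[0,0,0,0,0,0,1]]' 50
python3 -m crank '[[0,0,-0.02,0,0,0,1],[0,0,-0.06,0,0,0,1],[0,0,-0.11,0,0,0,1],[0,0,-0.12,0,0,0,1],[0,0,-0.12,0,0,0,1]]'; python3 -c "
from h import *
to(521.3,198.4,150,3.7)"
```

```text
clock: 9.15
eef_pos: [475.5, -64.1, 28.0]
clock: 9.65
eef_pos: [478.3, -65.8, 32.3]
clock: 9.95
eef_pos: [478.3, -65.8, 32.3]
tcp_rot: [-3.141, -0.001, -0.192]
contact_force: [-1.6, 1.0, 11.0]
opening: 0.339
grasp_force: 49.6
clock: 10.45
eef_pos: [478.9, -66.0, 153.2]
tcp_rot: [-3.141, -0.005, -0.192]
contact_force: [0.5, 0.2, -2.5]
opening: 0.341
grasp_force: 50.4
row [-0.0089 -0.2676  0.0032] [ 0.    -0.005 -0.257]
```

```bash
python3 -m crank '[[-0.001,-0.045,0,0,0,0,1],[-0.003,-0.09,0,0,0,0,1],[-0.004,-0.135,0,0,0,0,1],[-0.005,-0.18,0,0,0,0,1],[-0.007,-0.22,0,0,0,0,1]]'|head -2;  python3 -m crank '[[-0.002,-0.03,0,0,0,-0.1,1],[-0.002,-0.0476,0.02,0,0,-0.2,1],[-0.002,-0.0476,0.05,0,0,-0.257,1],[-0.002,-0.0476,0.08,0,0,-0.257,1],[-0.002,-0.0476,0.095,0,0,-0.257,1]]'|head -2;python3 -m crank '[[0,0,0,0,0,0,1],[0,0,0,0,0,0,1],[0,0,0,0,0,0,1]]'; python3 -c "
from h import *
to(521.3,198.4,40,3.7)"
```

```text
clock: 10.95
eef_pos: [511.7, 153.3, 149.1]
clock: 11.45
eef_pos: [517.0, 197.8, 52.0]
clock: 11.75
eef_pos: [520.7, 198.8, 57.3]
tcp_rot: [-3.141, -0.002, 0.064]
contact_force: [-0.2, -0.6, -2.2]
opening: 0.342
grasp_force: 50.3
row [0.0005 0.0004 0.0173] [-0.    -0.002 -0.   ]
```

```bash
python3 -m crank '[[0.0005,0,0.006,0,0,0,1],[0.0005,0,0.011,0,0,0,1],[0.0005,0,0.0145,0,0,0,1],[0.0005,0,0.0145,0,0,0,1],[0.0005,0,0.0145,0,0,0,1]]'|head -2; python3 -m crank '[[0,0,0.001,0,0,0,1],[0,0,0.002,0,0,0,1],[0,0,0.003,0,0,0,1],[0,0,0.0035,0,0,0,1],[0,0,0.0035,0,0,0,1]]'
```

```text
clock: 12.25
eef_pos: [520.4, 198.7, 41.7]
clock: 12.75
eef_pos: [520.5, 198.7, 39.3]
tcp_rot: [-3.142, -0.0, 0.065]
contact_force: [-4.0, -2.2, 12.7]
opening: 0.337
grasp_force: 52.4
```

```bash
python3 -m crank '[[0,0,0,0,0,0,0.4],[0,0,0,0,0,0,0.4],[0,0,0,0,0,0,0.4],[0,0,0,0,0,0,0.4],[0,0,0,0,0,0,0.4]]'|tail -2;python3 -m crank '[[0,0,-0.02,0,0,0,0.4],[0,0,-0.06,0,0,0,0.4],[0,0,-0.11,0,0,0,0.4],[0,0,-0.14,0,0,0,0.4],[0,0,-0.16,0,0,0,0]]'|head -2; python3 -c "
from h import *
to(463,-179,200,-2)"
```

```text
opening: 0.601
grasp_force: 0.0
clock: 13.75
eef_pos: [521.3, 199.1, 201.2]
row [-0.0827  0.3735  0.0005] [-0.001 -0.003  0.1  ]
```

```bash
python3 -m crank '[[-0.01,0.047,0,0,0,0,0],[-0.02,0.094,0,0,0,0,0],[-0.03,0.14,0,0,0,0,0],[-0.0415,0.187,0,0,0,0,0],[-0.0415,0.187,0,0,0,0,0]]'|head -2;  python3 -m crank '[[-0.01,0.047,0,0,0,0.05,0],[-0.02,0.094,0,0,0,0.1,0],[-0.03,0.14,0,0,0,0.1,0],[-0.0415,0.1865,0,0,0,0.1,0],[-0.0415,0.1865,0,0,0,0.1,0]]'|head -3;python3 -m crank '[[0,0,0,0,0,0,0],[0,0,0,0,0,0,0]]'|head -3; python3 -c "
from h import *
f=valve('red',(451,-179))
to(463,-179,200,-2)
cv2.imwrite('pics/w4.png',f['image'][:,:,::-1])"
```

```text
clock: 14.25
eef_pos: [489.7, 5.0, 198.2]
clock: 14.75
eef_pos: [461.3, -183.6, 198.4]
tcp_rot: [3.14, -0.001, -0.039]
clock: 14.95
eef_pos: [461.9, -178.4, 198.1]
tcp_rot: [-3.141, 0.0, -0.035]
red cap [ 449.5 -177.8   29.6   23.8   -4.9] [276. 218.] dots [array([ 479.2, -180.7,   10.9,    9.9,   -2.2])]
dist 29.8 yaw -5.6
row [ 0.001   0.0008 -0.0018] [-0.     0.     0.001]
```

```bash
python3 -m crank '[[0,0.0005,0.05,0,0,0.04,0],[0,0.0005,0.1,0,0,0.04,0],[0,0.0005,0.14,0,0,0.04,0],[0,0.0005,0.167,0,0,0.04,0],[0,0.0005,0.167,0,0,0.04,0]]' 50 | head -2; python3 -m crank '[[0,0,0,0,0,0,0],[0,0,0,0,0,0,1],[0,0,0,0,0,0,1],[0,0,0,0,0,0,1],[0,0,0,0,0,0,1]]' 50|head -2;  python3 -m crank '[[0,0,0,0,0,0,1],[0,0,0,0,0,0,1],[0,0,0,0,0,0,1]]' 50
python3 -m crank '[[0,0,-0.02,0,0,0,1],[0,0,-0.06,0,0,0,1],[0,0,-0.11,0,0,0,1],[0,0,-0.12,0,0,0,1],[0,0,-0.12,0,0,0,1]]'; python3 -c "
from h import *
to(515.1,284.5,150,3.7)"
```

```text
clock: 15.5
eef_pos: [459.7, -177.5, 28.3]
clock: 16.0
eef_pos: [462.3, -180.1, 32.2]
clock: 16.3
eef_pos: [462.3, -180.1, 32.3]
tcp_rot: [3.141, -0.001, -0.075]
contact_force: [-1.1, 2.2, 11.2]
opening: 0.343
grasp_force: 49.6
clock: 16.8
eef_pos: [462.9, -180.4, 153.2]
tcp_rot: [3.14, -0.004, -0.075]
contact_force: [0.5, -0.4, -3.2]
opening: 0.342
grasp_force: 50.7
row [ 0.0171 -0.4675  0.0026] [ 0.002 -0.004 -0.14 ]
```

```bash
for i in 1 2; do python3 -m crank '[[0.0015,-0.045,0,0,0,0,1],[0.003,-0.09,0,0,0,0,1],[0.005,-0.135,0,0,0,0,1],[0.006,-0.17,0,0,0,0,1],[0.006,-0.18,0,0,0,0,1]]'|head -2; done;  python3 -m crank '[[0.001,-0.045,0,0,0,-0.07,1],[0.003,-0.09,0,0,0,-0.14,1],[0.005,-0.1075,0,0,0,-0.14,1],[0.005,-0.1075,0.03,0,0,-0.14,1],[0.005,-0.1075,0.06,0,0,-0.14,1]]'|head -2;python3 -m crank '[[0,0,0.02,0,0,0,1],[0,0,0.035,0,0,0,1],[0,0,0.035,0,0,0,1],[0,0,0.035,0,0,0,1]]'; python3 -c "
from h import *
to(515.1,284.5,40,3.7)"
```

```text
clock: 17.3
eef_pos: [480.1, 1.9, 149.3]
clock: 17.8
eef_pos: [500.4, 180.5, 149.6]
clock: 18.3
eef_pos: [513.9, 284.6, 89.9]
clock: 18.7
eef_pos: [514.0, 284.4, 56.2]
tcp_rot: [3.141, 0.001, 0.064]
contact_force: [1.3, -0.7, -2.0]
opening: 0.34
grasp_force: 50.9
row [ 0.0012 -0.      0.0162] [ 0.     0.001 -0.   ]
```

```bash
python3 -m crank '[[0.001,0,0.006,0,0,0,1],[0.001,0,0.011,0,0,0,1],[0.001,0,0.0145,0,0,0,1],[0.001,0,0.0145,0,0,0,1],[0.001,0,0.0145,0,0,0,1]]'|head -2; python3 -m crank '[[0,0,0.001,0,0,0,1],[0,0,0.002,0,0,0,1],[0,0,0.003,0,0,0,1],[0,0,0.003,0,0,0,1],[0,0,0.003,0,0,0,1]]'
```

```text
clock: 19.2
eef_pos: [514.8, 285.1, 41.9]
clock: 19.7
eef_pos: [514.9, 285.2, 39.4]
tcp_rot: [-3.141, -0.0, 0.065]
contact_force: [-1.2, -1.1, 5.1]
opening: 0.341
grasp_force: 52.0
```

```bash
python3 -m crank '[[0,0,0,0,0,0,0.4],[0,0,0,0,0,0,0.4],[0,0,0,0,0,0,0.4],[0,0,0,0,0,0,0.4],[0,0,0,0,0,0,0.4]]'|tail -2;python3 -m crank '[[0,0,-0.02,0,0,0,0.4],[0,0,-0.06,0,0,0,0.4],[0,0,-0.11,0,0,0,0.4],[0,0,-0.14,0,0,0,0.4],[0,0,-0.16,0,0,0,0]]'|head -2; python3 -c "
from h import *
to(610.2,-169.2,200,-33)"
```

```text
opening: 0.598
grasp_force: 0.0
clock: 20.7
eef_pos: [515.7, 285.6, 201.8]
row [0.0648 0.4599 0.0013] [-0.003 -0.003  0.641]
```

```bash
for i in 1 2; do python3 -m crank '[[0.006,0.045,0,0,0,0,0],[0.013,0.09,0,0,0,0,0],[0.019,0.135,0,0,0,0,0],[0.022,0.155,0,0,0,0,0],[0.022,0.155,0,0,0,0,0]]'|head -2; done; python3 -m crank '[[0.006,0.045,0,0,0,0.13,0],[0.013,0.09,0,0,0,0.26,0],[0.019,0.135,0,0,0,0.39,0],[0.021,0.15,0,0,0,0.52,0],[0.021,0.15,0,0,0,0.64,0]]'|head -3;python3 -m crank '[[0,0,0,0,0,0,0],[0,0,0,0,0,0,0]]'|head -3
python3 - <<'E'
from h import *
import h
m0=h.masks
def m1(img):
    m=m0(img); hh,s,v=cv2.split(cv2.cvtColor(img,cv2.COLOR_RGB2HSV)); m["white"]=((s<70)&(v>150)).astype(np.uint8); return m
h.masks=m1
try: f=valve('white',(600,-163))
except Exception as e: print(e); f=cams.grab_frame("wrist")
to(610.2,-169.2,200,-33)
cv2.imwrite('pics/w5.png',f['image'][:,:,::-1])
E
```

```text
clock: 21.2
eef_pos: [547.2, 129.3, 198.8]
clock: 21.7
eef_pos: [579.4, -23.0, 198.7]
clock: 22.2
eef_pos: [610.2, -170.4, 198.5]
tcp_rot: [-3.141, -0.0, -0.582]
clock: 22.4
eef_pos: [609.6, -168.2, 198.6]
tcp_rot: [-3.141, 0.001, -0.571]
cannot unpack non-iterable NoneType object
row [ 0.0009  0.0003 -0.0012] [-0.     0.     0.005]
```

View pics/w5.png

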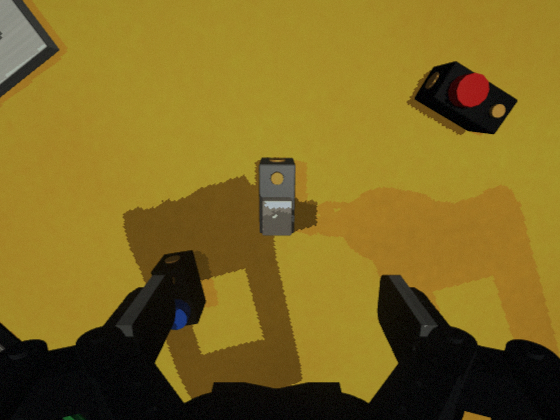

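The white valve sits at (277,217), sides upright, just as the others did before their grasps. The old blue one is 135 mm away, clear of the fingers. I'll descend.

```bash
python3 -m crank '[[0.001,0,0.05,0,0,0,0],[0.001,0,0.1,0,0,0,0],[0.001,0,0.14,0,0,0,0],[0.001,0,0.167,0,0,0,0],[0.001,0,0.167,0,0,0,0]]' 50 | head -2; python3 -m crank '[[0,0,0,0,0,0,0],[0,0,0,0,0,0,1],[0,0,0,0,0,0,1],[0,0,0,0,0,0,1],[0,0,0,0,0,0,1]]' 50|head -2;  python3 -m crank '[[0,0,0,0,0,0,1],[0,0,0,0,0,0,1],[0,0,0,0,0,0,1]]' 50
python3 -m crank '[[0,0,-0.02,0,0,0,1],[0,0,-0.06,0,0,0,1],[0,0,-0.11,0,0,0,1],[0,0,-0.12,0,0,0,1],[0,0,-0.12,0,0,0,1]]'; python3 -c "
from h import *
to(620.5,204.6,150,3.7)"
```

```text
clock: 23.0
eef_pos: [607.6, -168.7, 28.0]
clock: 23.5
eef_pos: [610.9, -170.5, 32.9]
clock: 23.8
eef_pos: [611.0, -170.5, 33.0]
tcp_rot: [-3.141, -0.002, -0.575]
contact_force: [-1.1, 1.3, 7.0]
opening: 0.346
grasp_force: 50.8
clock: 24.3
eef_pos: [611.6, -170.7, 154.2]
tcp_rot: [-3.14, -0.004, -0.575]
contact_force: [-0.9, -1.0, -2.3]
opening: 0.342
grasp_force: 49.9
row [-0.1967 -0.3197  0.0038] [ 0.    -0.005 -0.64 ]
```

```bash
python3 -m crank '[[-0.024,-0.039,0,0,0,0,1],[-0.048,-0.078,0,0,0,0,1],[-0.072,-0.117,0,0,0,0,1],[-0.098,-0.16,0,0,0,0,1],[-0.098,-0.16,0,0,0,0,1]]'|head -2; python3 -m crank '[[-0.024,-0.039,0,0,0,-0.13,1],[-0.048,-0.078,0,0,0,-0.26,1],[-0.072,-0.117,0,0,0,-0.39,1],[-0.0987,-0.1597,0,0,0,-0.52,1],[-0.0987,-0.1597,0,0,0,-0.64,1]]'|head -2;python3 -m crank '[[0,0,0.03,0,0,0,1],[0,0,0.06,0,0,0,1],[0,0,0.095,0,0,0,1],[0,0,0.095,0,0,0,1],[0,0,0.095,0,0,0,1]]'|head -2;python3 -m crank '[[0,0,0,0,0,0,1],[0,0,0,0,0,0,1]]'; python3 -c "
from h import *
to(620.8,204.7,40,3.7)"
```

```text
clock: 24.8
eef_pos: [613.7, 22.5, 149.5]
clock: 25.3
eef_pos: [618.2, 209.8, 149.7]
clock: 25.8
eef_pos: [618.1, 204.2, 55.4]
clock: 26.0
eef_pos: [620.4, 205.2, 58.5]
tcp_rot: [-3.141, -0.003, 0.065]
contact_force: [1.3, -0.4, -2.2]
opening: 0.338
grasp_force: 50.5
row [0.0004 0.0005 0.0185] [-0.001 -0.003  0.   ]
```

```bash
python3 -m crank '[[0,0,0.006,0,0,0,1],[0,0,0.011,0,0,0,1],[0,0,0.015,0,0,0,1],[0,0,0.015,0,0,0,1],[0,0,0.015,0,0,0,1]]'|head -2; python3 -m crank '[[0,0,0.001,0,0,0,1],[0,0,0.002,0,0,0,1],[0,0,0.003,0,0,0,1],[0,0,0.0035,0,0,0,1],[0,0,0.0035,0,0,0,1]]'
```

```text
clock: 26.5
eef_pos: [619.0, 204.9, 41.6]
clock: 27.0
eef_pos: [619.3, 205.1, 40.0]
tcp_rot: [-3.141, -0.0, 0.065]
contact_force: [-6.1, -1.4, 14.1]
opening: 0.341
grasp_force: 52.8
```

Seated with 14 N of contact. Next I release, lift straight up and move clear for a final look.

```bash
python3 -m crank '[[0,0,0,0,0,0,0.4],[0,0,0,0,0,0,0.4],[0,0,0,0,0,0,0.4],[0,0,0,0,0,0,0.4],[0,0,0,0,0,0,0.4]]'|tail -2;python3 -m crank '[[0,0,-0.02,0,0,0,0.4],[0,0,-0.06,0,0,0,0.4],[0,0,-0.11,0,0,0,0.4],[0,0,-0.15,0,0,0,0.4],[0,0,-0.19,0,0,0,0.4]]'|head -2; python3 -m crank '[[-0.04,0.02,0,0,0,0,0.4],[-0.08,0.04,0,0,0,0,0.4],[-0.12,0.06,0,0,0,0,0.4],[-0.16,0.08,0,0,0,0,0.4],[-0.2,0.1,0,0,0,0,0.4]]'|head -2; python3 -m crank '[[0,0,0,0,0,0,0.4],[0,0,0,0,0,0,0.4],[0,0,0,0,0,0,0.4]]'|head -2
python3 - <<'E'
from h import *
g=[cams.grab_frame("top")["image"][130:260,120:320],cams.grab_frame("scene")["image"][150:280,340:540]]
cv2.imwrite("pics/end.png",cv2.resize(np.hstack(g)[:,:,::-1],None,fx=2,fy=2,interpolation=cv2.INTER_CUBIC))
f=cams.grab_frame("top"); M=masks(f["image"])
for k in ("red","green","blue"):
    for c,a,m in blobs(M[k],40):
        if 130<c[1]<250 and c[0]<440: print(k,c.round(1),a,rect(f,m.astype(np.uint8),54))
E
```

```text
opening: 0.602
grasp_force: 0.0
clock: 28.0
eef_pos: [619.1, 204.9, 230.2]
clock: 28.5
eef_pos: [424.4, 91.5, 228.1]
clock: 28.8
eef_pos: [427.3, 92.6, 228.8]
red [423.1 165.9] 81 [ 605.6 -335.1   22.1   19.7   41.5]
blue [151.4 167. ] 437 [614.8 278.6  68.4  59.4   1.9]
blue [289.8 183. ] 93 [571.8 -35.8  22.6  22.5 -45.4]
```

View pics/end.png

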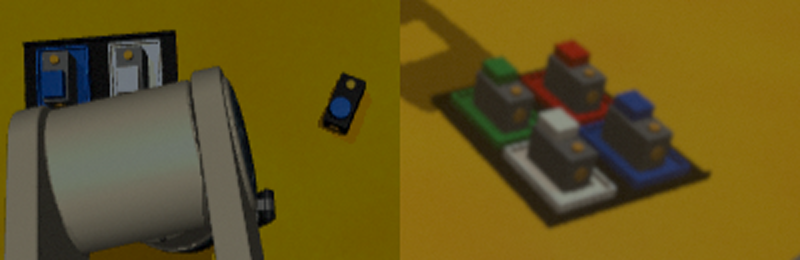

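The picture shows all four silver valves upright in the bays of their colours: blue at (55,75) and white at (133,75) in the top crop, and all four in the scene crop. Both old caps are at exactly their starting pixels, so I'll hand in.

```bash
python3 -c "
from rig import sign_off
print(sign_off())"
```

```text
the job is handed in; nothing more can be done
None
```

The job is handed in at about 29 s of the 112 s allowed: all four silver valves stand upright in the bays of their cap colours, each lowered to contact before release, and both old black valves are where they started.

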